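# Stop the shaker and show the plate to the label reader

### The arm

A 7-joint arm with a two-finger parallel gripper is mounted at the origin on the work surface. World frame = base frame: x ahead of the robot, y to its left, z up, the work surface at z = 0. Lengths are in mm, angles in rad, forces in N, time in s.
With the tool pointing down it reaches from about 350 to 900 mm from the base axis. Payload 8.1 kg.
Tool frame: the origin (TCP) lies at the very end of the fingers, on their centre line; the grasp point (between the pads) lies env.tcp_to_grasp behind it (env.tcp_to_grasp is the distance from the TCP to the grasp point, in mm); z points along the fingers, y is the direction in which the jaws open and shut (so a half turn about z gives the same grasp; the last joint's range is limited). The gripper opens to 92 mm and grips with 3 to 60 N. Pads are 19 mm wide; open, the fingers measure 130 mm over their backs; the gripper's body (75 mm by 190 mm) begins 47 mm behind the grasp point.
Start: joints at [-1.451, 0.434, 0.025, 1.573, -0.012, 1.134, -0.075], TCP at [138.128, 609.559, 226.742] pointing down, gripper open.
Joint ranges: [-2.62, 2.62], [-0.44, 2.09], [-1.27, 1.32], [0.08, 2.57], [-1.32, 4.46], [0.12, 2], [-2.74, 2.74]. Speed limits (rad/s): [2.22, 2.22, 3.01, 3.01, 3.14, 3.14, 3.14].

### API

Orientations are given as a unit quaternion [w, x, y, z].
In Python, from rig import env, optics, workorder gives the robot as it stands.
- The arm moves only by the tool step_arm, never from a script. Its arguments are lists of equal length, an entry for each row: "jaw": the opening, from 0 (shut) to 1 (fully open); "offset": the shift along the world's x, y, z in cm, a list of three; "roll": the turn about the world's z in degrees. A call has 1 to 12 rows; each row is the pose to reach, as a shift and turn from the pose measured when the call began; what a row does not reach only later rows make up. A row lasts 1/12 s, in which the tool goes at most 41.7 mm and 7.16 degrees, less where a joint would pass 70% of its speed; a pose out of reach is approached as far as the arm can. A call with a gripper value outside its range is refused whole. The fingers move at their own pace and stop on an object; the grip force is fixed at half the most. Time passes only in rows, so rows that repeat a pose let the fingers close. It gives the time, the measured TCP pose, the force and the opening at its end, in the units of the state.
- env.observe(): the state, without advancing time (a new reading comes with each control period).
- optics.capture(name): name is "scene" or "top" or "wrist"; returns a dict with "frame" (480x640x3 uint8, red, green, blue), "K" (3x3 intrinsics, pixels), "dist" ([k1, k2, p1, p2, k3] as OpenCV has them; the pictures are not rectified), "pose" (4x4, takes a point from camera to world coordinates). Camera axes: x right, y up, looking along -z (the intrinsics and any distortion apply to the point x, -y, -z); pixel columns grow to the right and rows downward; lengths in mm; the calibration is good to about 2 mm. A picture is of the moment at which its call begins. There is no depth.
- workorder.close_job(): hands the job in, once; it reports no verdict.
The state is a dict: "clock": time; "qpos": joint angles; "qvel": joint speeds; "tau": joint torques, N m; "eef_pos": TCP position; "tool_rot": TCP orientation; "ft_force": force on the tool from outside, world axes, zero at the start; "ft_torque": the same for the moment, N m; "opening": finger opening in mm.
Only numpy, scipy, OpenCV 4.12 (cv2) and the standard library are available. Lean on these libraries where they do the work, as an engineer would, in place of code of your own. Each camera call takes 0.05 s, during which the arm holds its last target.

### The job

The mixing time is up: turn the plate shaker's speed knob fully anticlockwise to its off stop, then pick the labelled plate off the shaker and, keeping it level all the way, hold it up in front of the label reader: the label end squarely facing the reader's window, centred on the window and at its height, with the label about 8 cm from it. Finish while still holding the plate steady there, and leave the other things on the bench where they stand.

Things in the scene. Friction and masses are not known exactly. Their poses are not given: they have to be found in the camera images.
- speed (a joint): speed knob of the shaker: radians turned clockwise (seen from above) from the off stop; 0 = off, fully anticlockwise against the stop; it starts 0.7 to 1.4. Stiff end stop at 0, turning friction about 0.03 N m, stays where it is left
- speed_grip (a point): point on the speed knob's vertical axis, at grip height. Black knob on the shaker's front (robot side) deck: 44 mm disc with an upright bar across it, 14 mm thick, 42 long; the bar's top is 7 mm above this point, the disc's face 23 mm below, the deck 37 mm below. x axis: along the bar, turns with the knob; z up. White pointer line on top. Plate centre is 125 mm from it along the shaker's +x
- shaker: plate shaker, fixed to the bench: off-white housing 230 (x) by 160 (y) mm, 65 mm high; origin under its centre on the bench, own +x away from the robot, z up. The knob is on its front deck; an aluminium platform for the plate stands over its rear half
- platform (a point): middle of the platform's top face, under the plate, 90 mm above the bench; axes as the shaker. Black lips 6 mm high stand round the plate's ends and corners with about 2 mm of play. Beside the middle 50 mm of each long side of the plate the platform is cut away, so fingers can reach beside the plate and 25 mm below its underside, down to the housing's top
- plate_center (a point): centre (half-way up) of the white 48-well plate on the shaker: rigid, 62 mm wide (own x), 82 long (own y), 21 high (own z, up), 40 to 85 g, corner +x +y cut off. Lies level, its top 111 mm above the bench; grasp it across the 62 mm width
- plate_label (a point): middle of the label on the plate's +y end face, 41 mm along the plate's +y from its centre, at the same height; same axes as the plate. A cream label with dark bars, 40 by 15 mm. On the shaker this end faces to the robot's left, the side where the reader stands
- reader_window (a point): centre of the label reader's dark window (60 by 40 mm) on the upright front of a grey head, 86 mm wide, 66 high, 56 deep. +x points level, straight into the window (points in front of it have negative x), z up. The head sits on a steel post with a round black foot, fixed to the bench; window 165 to 215 mm above the bench, different each time
- spare_center (a point): centre of a bystander: a spare plate like the first but without a label, lying on the bench, 62 by 82 by 21 mm
- bottle_center (a point): centre of a bystander: brown reagent bottle with white cap, 60 mm across, 105 mm high, standing on the bench
- tipbox_center (a point): centre of a bystander: grey pipette tip box with pale lid, 70 by 100 by 60 mm, on the bench
Not all that is in view belongs to the job. Leave any purple look-alike of the part that bears plate_center alone.

How it is judged:
By the outcome, as a careful person would: the job done as asked, in the order asked, and still so for the second after the job is handed in, while the arm keeps its last pose, push and grip.
It also fails if it takes over 58 s, if anything falls off the work surface, if the arm or the gripper's body presses on something with over 40 N, if the wrist force passes 120 N, or if a joint passes its speed limit or range.

## Working session

There is one attempt and no reset: what is moved stays moved. The work goes in short steps, Python scripts to look and compute and a tool call to move; the robot and the scene stay as the last step left them, time stands still between calls to the robot, and variables do not carry over. Pictures are saved under pics/ and viewed, and the job is handed in when it is done.

Besides the shell and the picture viewer there is one more tool, called after "Call:" by a JSON object that holds its "fn" and its "kwargs". step_arm: Moves the arm, as the interface text tells. Its arguments: {"type":"object","properties":{"jaw":{"type":"array","items":{"type":"number"}},"offset":{"type":"array","items":{"type":"array","items":{"type":"number"}}},"roll":{"type":"array","items":{"type":"number"}}},"required":["jaw","offset","roll"]}

```bash
ls; mkdir -p pics; python3 - <<'E'
from rig import env, optics, workorder
import cv2
s=env.observe()
print({k:(v if not hasattr(v,'round') else v.round(3) if hasattr(v,'shape') else v) for k,v in s.items()}, env.tcp_to_grasp)
for n in ["scene","top","wrist"]:
    c=optics.capture(n); cv2.imwrite(f"pics/{n}0.png",c["frame"][:,:,::-1]); print(n,c["K"],c["dist"],c["pose"])
E
```

```text
pics
{'clock': 0.0, 'qpos': array([-1.451,  0.435,  0.025,  1.574, -0.012,  1.134, -0.075]), 'qvel': array([ 0.   , -0.   , -0.001,  0.001,  0.   , -0.   ,  0.001]), 'tau': array([-1.0000e-03, -6.6785e+01,  9.8400e-01, -3.1445e+01, -6.1000e-02,
        4.3000e-02,  0.0000e+00]), 'eef_pos': array([138.031, 609.046, 225.949]), 'tool_rot': array([-0.   ,  0.111,  0.994, -0.001]), 'ft_force': array([0.264, 0.707, 0.108]), 'ft_torque': array([-0.055, -0.012, -0.007]), 'opening': 91.7213197647776} 18.8
scene [[440.2325606    0.         320.89928745]
 [  0.         440.2325606  239.33196114]
 [  0.           0.           1.        ]] [-0.02679803  0.          0.          0.          0.        ] [[-8.07909309e-01 -4.27423383e-01  4.05699150e-01  9.88204585e+02]
 [ 5.89233478e-01 -5.75040200e-01  5.67567333e-01  5.55886335e+02]
 [-9.29822934e-03  6.97594453e-01  7.16432497e-01  8.71616804e+02]
 [ 0.00000000e+00  0.00000000e+00  0.00000000e+00  1.00000000e+00]]
top [[585.39180994   0.         314.29357885]
 [  0.         585.39180994 244.50257556]
 [  0.           0.           1.        ]] [-0.18264026  0.          0.          0.          0.        ] [[-8.90781171e-03  9.84673376e-01 -1.74180922e-01  3.19331746e+02]
 [-9.99955510e-01 -8.23105357e-03  4.60737080e-03 -1.66066344e+01]
 [ 3.10306286e-03  1.74214214e-01  9.84702889e-01  1.55838021e+03]
 [ 0.00000000e+00  0.00000000e+00  0.00000000e+00  1.00000000e+00]]
wrist [[371.31025806   0.         320.53447073]
 [  0.         371.31025806 233.55146787]
 [  0.           0.           1.        ]] [-0.07138868  0.          0.          0.          0.        ] [[ 2.21302746e-01 -9.30625755e-01 -2.91480357e-01  5.91472367e+01]
 [ 9.75203501e-01  2.10635495e-01  6.79030164e-02  6.26669693e+02]
 [-1.79618636e-03 -2.99279789e-01  9.54163708e-01  3.84260094e+02]
 [ 0.00000000e+00  0.00000000e+00  0.00000000e+00  1.00000000e+00]]
```

View pics/scene0.png

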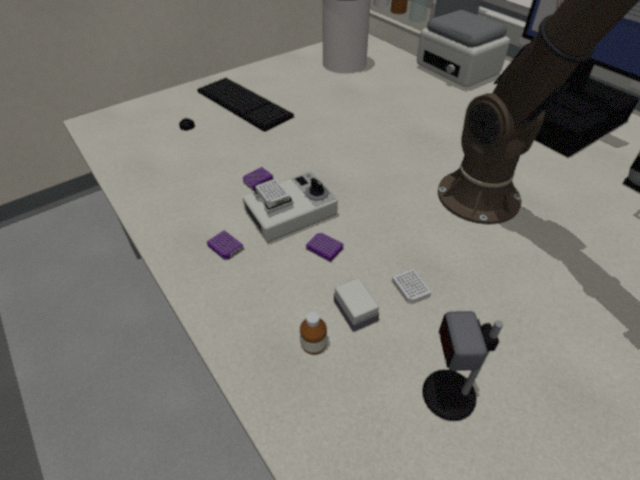

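View pics/top0.png

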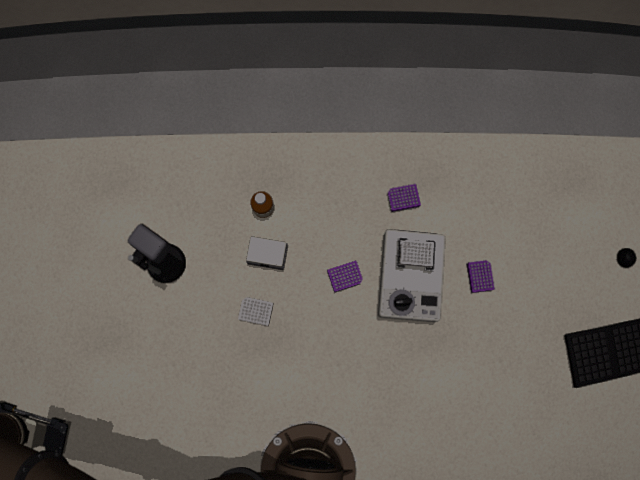

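View pics/wrist0.png

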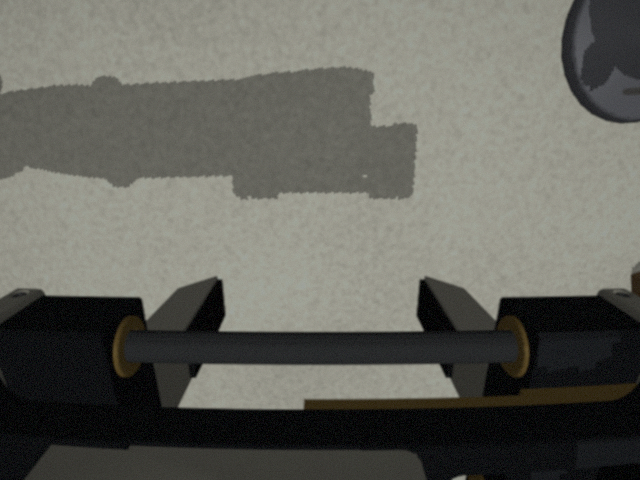

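The scene view shows the shaker at about (290,205), the reader head at (463,340), the bottle at (313,333) and the tip box at (356,303). The top view shows the shaker at (411,276), the knob at (402,302), the plate at (416,253) and the reader at (150,245). The purple look-alikes and the white spare are separate from these. Next I'll zoom in on crops.

```bash
cat > h.py <<'E'
import numpy as np, cv2
from rig import env, optics, workorder
def cap(n):
    c=optics.capture(n); c["bgr"]=c["frame"][:,:,::-1].copy(); return c
def ray(c,uv):
    p=cv2.undistortPoints(np.array([[uv]],float),c["K"],c["dist"])[0,0]
    d=c["pose"][:3,:3]@np.array([p[0],-p[1],-1.]); return c["pose"][:3,3],d/np.linalg.norm(d)
def onz(c,uv,z):
    o,d=ray(c,uv); return o+d*(z-o[2])/d[2]
def tri(obs):
    A=np.zeros((3,3));b=np.zeros(3)
    for c,uv in obs:
        o,d=ray(c,uv);P=np.eye(3)-np.outer(d,d);A+=P;b+=P@o
    X=np.linalg.solve(A,b); r=[np.linalg.norm((np.eye(3)-np.outer(d,d))@(X-o)) for o,d in [ray(c,u) for c,u in obs]]
    return X,r
def proj(c,X):
    R=c["pose"];p=R[:3,:3].T@(np.array(X,float)-R[:3,3]);p=p*[1,-1,-1]
    return cv2.projectPoints(p.reshape(1,1,3),np.zeros(3),np.zeros(3),c["K"],c["dist"])[0][0,0]
def crop(c,x0,y0,w,h,f,name):
    cv2.imwrite("pics/"+name,cv2.resize(c["bgr"][y0:y0+h,x0:x0+w],None,fx=f,fy=f,interpolation=cv2.INTER_CUBIC))
E
python3 - <<'E'
from h import *
t=cap("top");s=cap("scene")
crop(t,370,220,90,110,5,"t_sh.png");crop(t,110,210,90,90,6,"t_rd.png")
crop(s,235,160,120,90,6,"s_sh.png");crop(s,410,300,110,130,4.5,"s_rd.png")
E
```

```text
(no output)
```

View pics/t_sh.png

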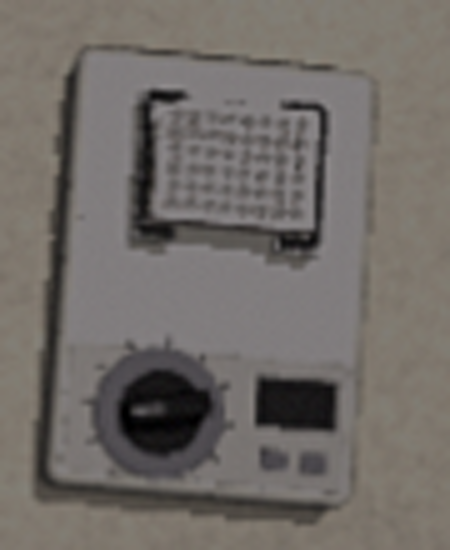

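View pics/t_rd.png

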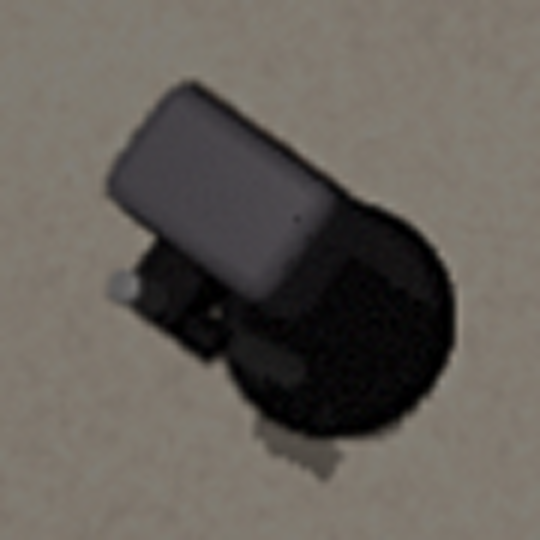

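View pics/s_sh.png

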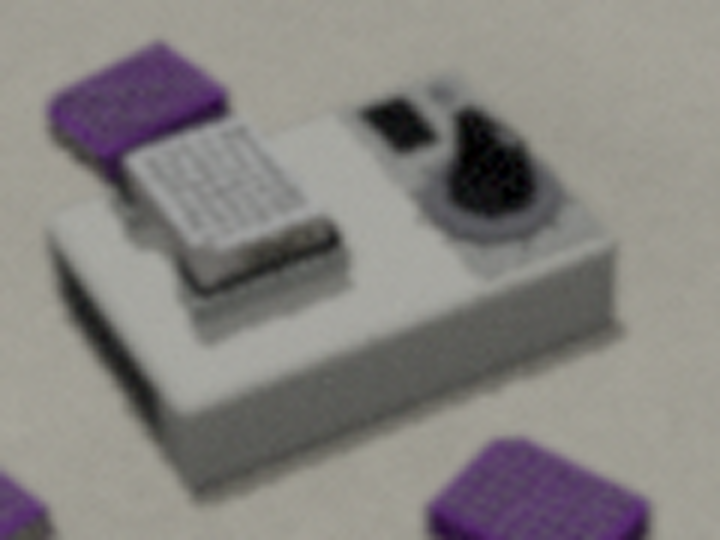

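View pics/s_rd.png

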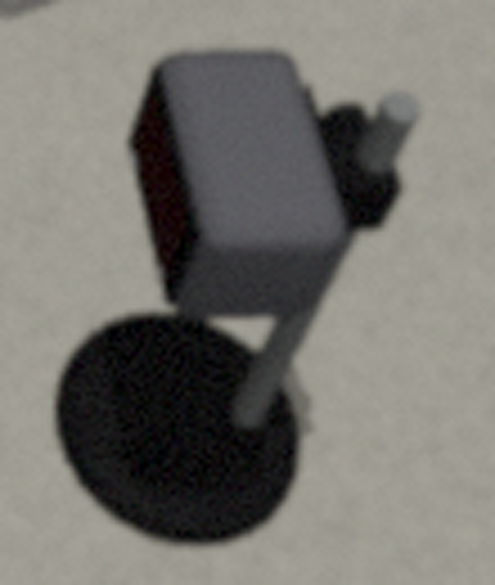

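```bash
python3 - <<'E'
from h import *
t=cap("top");s=cap("scene")
T=lambda x,y:(x/5+370,y/5+220); TR=lambda x,y:(x/6+110,y/6+210)
S=lambda x,y:(x/6+235,y/6+160); SR=lambda x,y:(x/4.5+410,y/4.5+300)
print("housing corners z65",[onz(t,T(*p),65)[:2].round() for p in [(80,48),(375,75),(350,505),(50,480)]])
print("knob disc c z79",onz(t,T(165,412),79).round(), "bar top", [onz(t,T(*p),109)[:2].round() for p in [(122,410),(208,400)]])
print("plate top z111",[onz(t,T(*p),111)[:2].round() for p in [(158,100),(320,110),(312,238),(148,225)]])
for nm,a,b in [("frontA",(192,82),(203,247)),("frontB",(342,190),(165,57)),("backA",(110,185),(345,240)),("backB",(262,300),(290,55))]:
    print(nm,*[np.round(q,1) for q in tri([(t,TR(*a)),(s,SR(*b))])])
print("foot",onz(t,TR(343,320),8).round())
for n,uv in [("bottle",(261,198)),("tipbox",(267,252)),("spare",(256,311)),("p1",(345,276)),("p2",(404,197)),("p3",(481,276))]:
    print(n,onz(t,uv,{"bottle":105,"tipbox":60}.get(n,21)).round())
E
```

```text
housing corners z65 [array([ 621., -211.]), array([ 606., -367.]), array([ 382., -344.]), array([ 397., -189.])]
knob disc c z79 [ 430. -247.   79.] bar top [array([ 429., -221.]), array([ 433., -265.])]
plate top z111 [array([ 585., -244.]), array([ 579., -327.]), array([ 514., -320.]), array([ 521., -237.])]
frontA [605.9 385.8 229.2] [3.3 3.3]
frontB [560.5 322.5 236. ] [4.1 4.1]
backA [564.8 415.7 232.9] [2.9 2.9]
backB [518.9 351.6 234.6] [2.3 2.3]
foot [545. 374.   8.]
bottle [699. 112. 105.]
tipbox [566.  99.  60.]
spare [415. 131.  21.]
p1 [ 506. -104.   21.]
p2 [ 721. -269.   21.]
p3 [ 502. -471.   21.]
```

Rough fixes: knob axis about (430,-245), plate about (550,-282), window about (583,354,200) with its outward normal about (0.81,-0.58). I'll move over towards the knob on an arc, staying outside the 350 mm minimum reach.

Call:
{"fn": "step_arm", "kwargs": {"jaw": [1,1,1,1,1,1,1,1,1,1,1], "offset": [[2,-3.6,3],[4,-7.2,6],[6,-10.8,8],[8,-14.4,10],[10,-18,10],[12,-21.6,10],[14,-25.2,10],[16,-28.8,10],[18,-32.4,10],[20,-36,10],[20,-36,10]], "roll": [-4,-8,-12,-16,-20,-24,-28,-32,-36,-36,-36]}}

```text
clock: 1.27
eef_pos: [340.1, 244.8, 327.0]
tool_rot: [0.0, 0.415, 0.91, 0.0]
ft_force: [-0.5, 0.3, -0.4]
opening: 92.0
```

Call:
{"fn": "step_arm", "kwargs": {"jaw": [1,1,1,1,1,1,1,1,1,1,1,1], "offset": [[1.5,-4.1,0],[3,-8.2,0],[4.5,-12.3,0],[6,-16.4,0],[7.5,-20.5,0],[9,-24.6,0],[10,-28.7,0],[11,-32.8,0],[11.5,-36.9,-1],[12,-41,-2],[12,-45,-3],[12,-46,-3]], "roll": [-4,-8,-12,-16,-20,-24,-28,-32,-36,-36,-36,-36]}}

```text
clock: 2.27
eef_pos: [459.3, -218.7, 296.3]
tool_rot: [0.001, 0.677, 0.736, -0.001]
ft_force: [1.0, 0.7, 0.5]
opening: 91.9
```

```bash
python3 - <<'E'
from h import *
w=cap("wrist"); cv2.imwrite("pics/w1.png",w["bgr"]); o=env.observe(); print(o["eef_pos"],o["tool_rot"],o["qpos"].round(2))
np.savez("w1.npz",**w)
E
```

```text
[ 458.24524439 -223.33562096  296.28163886] [ 0.00146398  0.67853062  0.73456901 -0.00155329] [-0.38  0.23  0.91  1.79 -0.19  1.21  0.66]
```

View pics/w1.png

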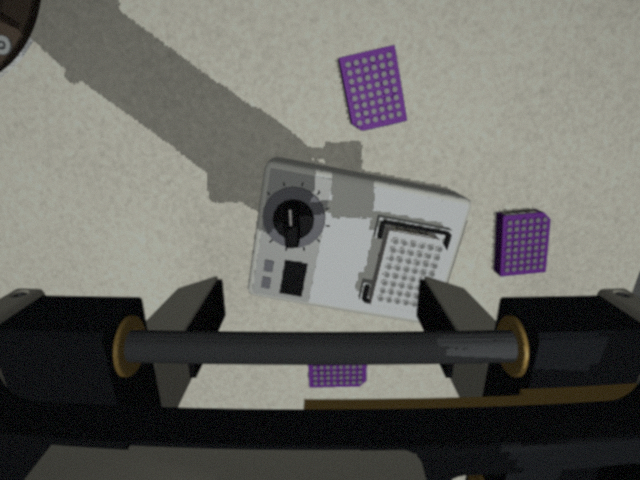

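Wrist view: the knob sits at about (294,216), with its bar from roughly (291,205) to (294,246). The plate spans roughly (380..445, 230..310), partly hidden by a finger.

```bash
python3 - <<'E'
from h import *
w=dict(np.load("w1.npz")); crop(w,240,150,240,180,3.3,"w1c.png"); crop(w,250,170,90,90,7,"w1k.png")
E
```

```text
(no output)
```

View pics/w1c.png

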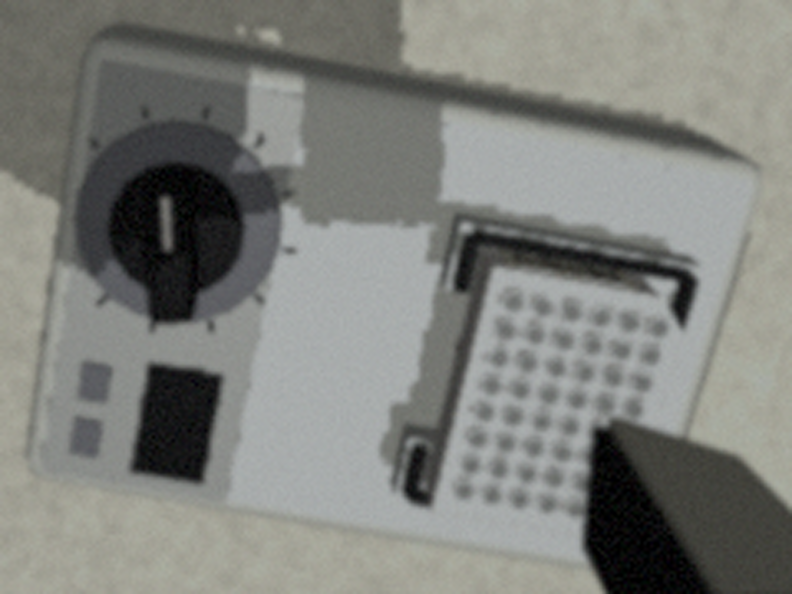

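View pics/w1k.png

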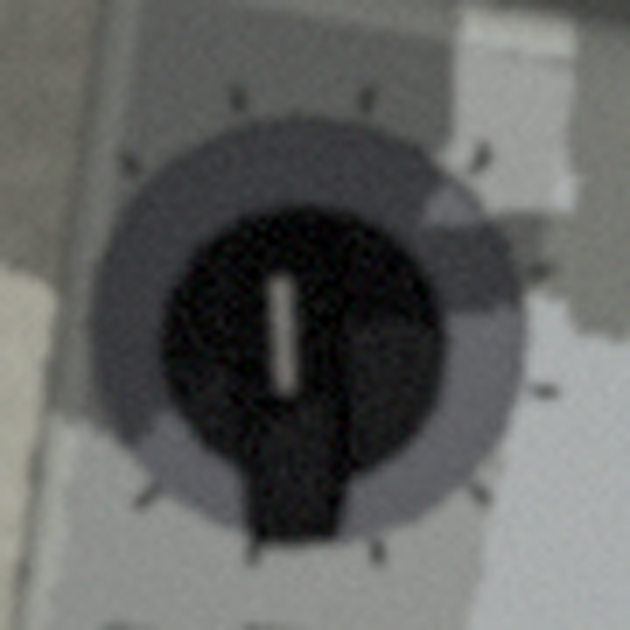

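```bash
python3 - <<'E'
from h import *
w=dict(np.load("w1.npz"))
K=lambda x,y:(x/7+250,y/7+170); C=lambda x,y:(x/3.3+240,y/3.3+150)
print("disc",onz(w,K(303,347),79).round(1),"ring",onz(w,K(309,329),66).round(1))
a,b=onz(w,K(281,272),109),onz(w,K(288,397),109);print("pointer",a.round(1),b.round(1),np.degrees(np.arctan2(*(a-b)[1::-1])))
print("bar end",onz(w,K(293,540),109).round(1))
h=[onz(w,C(*p),65) for p in [(100,35),(757,172),(35,465)]];print("housing",[x.round(1) for x in h])
print("edge yaw", [np.degrees(np.arctan2(*(h[1]-h[0])[1::-1])),np.degrees(np.arctan2(*(h[0]-h[2])[1::-1]))-90])
p=[onz(w,C(*q),111) for q in [(495,268),(437,503),(650,290),(690,330)]];print("plate",[x.round(1) for x in p], np.degrees(np.arctan2(*(p[0]-p[1])[1::-1]))-90)
L=[onz(w,C(*q),96) for q in [(468,243),(690,290),(408,503)]];print("lips",[x.round(1) for x in L])
# wells: rows first col & last
E
```

```text
disc [ 433.  -243.2   79. ] ring [ 433.1 -243.9   66. ]
pointer [ 430.9 -224.5  109. ] [ 432.9 -242.2  109. ] 96.55178832141935
bar end [ 434.9 -263.1  109. ]
housing [array([ 404.4, -185.7,   65. ]), array([ 621. , -211.4,   65. ]), array([ 388.1, -336.9,   65. ])]
edge yaw [np.float64(-6.7796586077219), np.float64(-6.1715617337873425)]
plate [array([ 528.9, -238.1,  111. ]), array([ 521.6, -316. ,  111. ]), array([ 576., -241.,  111.]), array([ 590.5, -252.5,  111. ])] -5.296888018969014
lips [array([ 522.8, -235.2,   96. ]), array([ 594. , -244.4,   96. ]), array([ 515.2, -324.6,   96. ])]
```

Call:
{"fn": "step_arm", "kwargs": {"jaw": [1,1,1,1,1,1,1,1], "offset": [[-2.5,-2,-3],[-2.5,-2,-6.5],[-2.5,-2,-10],[-2.5,-2,-13.5],[-2.5,-2,-16],[-2.5,-2,-16],[-2.5,-2,-16],[-2.5,-2,-16]], "roll": [2,2,2,2,2,2,2,2]}}

```text
clock: 2.98
eef_pos: [434.0, -243.9, 137.7]
tool_rot: [0.002, 0.666, 0.746, -0.001]
ft_force: [-0.1, 0.3, 1.0]
opening: 91.7
```

```bash
python3 - <<'E'
from h import *
w=cap("wrist"); cv2.imwrite("pics/w2.png",w["bgr"]); o=env.observe(); print(o["eef_pos"],o["tool_rot"])
q=o["tool_rot"];print("jaw",2*np.degrees(np.arctan2(q[2],q[1]))-90)
np.savez("w2.npz",**w)
for z in (109,79): print(proj(w,[433,-243.5,z]))
E
```

```text
[ 434.41050305 -244.00692116  138.06196409] [ 0.00277268  0.66557962  0.746321   -0.0010202 ]
jaw 6.5459387257005375
[318.45354378 270.64967676]
[318.63339945 251.40628542]
```

View pics/w2.png

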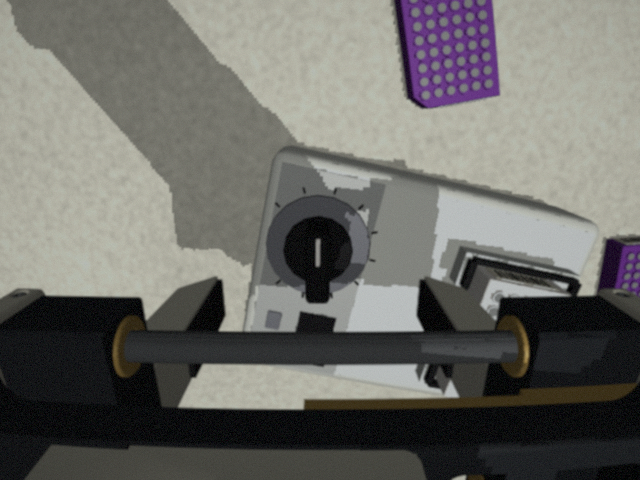

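The knob bar is at column 318, upright and midway between the fingers at 222 and 418. The pointer runs from (319,240) to (319,268). I'll descend and close.

Call:
{"fn": "step_arm", "kwargs": {"jaw": [1,1,1,1,0,0,0,0,0,0,0,0], "offset": [[-0.1,0,-3],[-0.1,0,-5.3],[-0.1,0,-5.3],[-0.1,0,-5.3],[-0.1,0,-5.3],[-0.1,0,-5.3],[-0.1,0,-5.3],[-0.1,0,-5.3],[-0.1,0,-5.3],[-0.1,0,-5.3],[-0.1,0,-5.3],[-0.1,0,-5.3]], "roll": [0,0,0,0,0,0,0,0,0,0,0,0]}}

```text
clock: 4.03
eef_pos: [433.4, -244.0, 85.1]
tool_rot: [0.003, 0.666, 0.746, -0.001]
ft_force: [0.4, 0.7, -0.1]
opening: 42.9
```

```bash
cat >> h.py <<'E'
def st():
    o=env.observe();q=o["tool_rot"];print(round(o["clock"],2),o["eef_pos"].round(1),"jaw",round(2*np.degrees(np.arctan2(q[2],q[1]))-90,2),"f",o["ft_force"].round(1),"t",o["ft_torque"].round(3),"op",round(o["opening"],1),"q7",o["qpos"].round(2))
E
python3 -c "from h import *;st()"
```

```text
4.03 [ 433.4 -244.    85.1] jaw 6.54 f [ 0.4  0.7 -0.1] t [-0.088  0.061 -0.016] op 42.9 q7 [-0.13  0.48  0.73  2.09 -0.47  0.73  1.01]
```

Call:
{"fn": "step_arm", "kwargs": {"jaw": [0,0,0,0,0,0,0], "offset": [[0,0,0],[0,0,0],[0,0,0],[0,0,0],[0,0,0],[0,0,0],[0,0,0]], "roll": [0,0,0,0,0,0,0]}}

```text
clock: 4.62
eef_pos: [432.4, -244.1, 85.0]
tool_rot: [0.002, 0.666, 0.746, -0.001]
ft_force: [-5.5, -0.2, 5.1]
opening: 13.9
```

```bash
python3 -c "from h import *;st()"
```

```text
4.62 [ 432.4 -244.1   85. ] jaw 6.51 f [-5.5 -0.2  5.1] t [-0.311  1.259  0.02 ] op 13.9 q7 [-0.13  0.48  0.73  2.09 -0.47  0.74  1.01]
```

Call:
{"fn": "step_arm", "kwargs": {"jaw": [0,0,0,0,0,0,0,0,0], "offset": [[0,0,0],[0,0,0],[0,0,0],[0,0,0],[0,0,0],[0,0,0],[0,0,0],[0,0,0],[0,0,0]], "roll": [5,10,15,20,25,30,35,38,38]}}

```text
clock: 5.37
eef_pos: [432.9, -243.9, 85.0]
tool_rot: [0.003, 0.385, 0.923, -0.0]
ft_force: [1.0, 0.1, 0.1]
opening: 13.6
```

```bash
python3 -c "from h import *;st()"
```

```text
5.37 [ 432.9 -243.9   85. ] jaw 44.66 f [1.  0.1 0.1] t [ 0.132 -0.005  0.004] op 13.6 q7 [ 0.01  0.44  0.53  2.08 -0.34  0.7   1.54]
```

Call:
{"fn": "step_arm", "kwargs": {"jaw": [0,0,0,0], "offset": [[0,0,0],[0,0,0],[0,0,0],[0,0,0]], "roll": [4,8,12,12]}}

```text
clock: 5.7
eef_pos: [433.2, -244.0, 85.0]
tool_rot: [0.003, 0.287, 0.958, 0.0]
ft_force: [-0.0, 0.1, -1.9]
opening: 15.5
```

```bash
python3 -c "from h import *;st()"
```

```text
5.7 [ 433.2 -244.    85. ] jaw 56.65 f [-0.   0.1 -1.9] t [-0.045 -0.065 -0.774] op 15.5 q7 [ 0.05  0.43  0.47  2.07 -0.3   0.7   1.71]
```

The moment jumped to -0.77 N m and the opening widened, so the knob is on its stop. I'll ease back to relieve the twist without turning the knob.

Call:
{"fn": "step_arm", "kwargs": {"jaw": [0,0,0], "offset": [[0,0,0],[0,0,0],[0,0,0]], "roll": [-3,-3,-3]}}

```text
clock: 5.95
eef_pos: [433.2, -244.0, 85.0]
tool_rot: [0.003, 0.313, 0.95, 0.0]
ft_force: [-0.3, 0.2, 0.6]
opening: 14.4
```

```bash
python3 -c "from h import *;st()"
```

```text
5.95 [ 433.2 -244.    85. ] jaw 53.57 f [-0.3  0.2  0.6] t [-0.08   0.224 -0.339] op 14.4 q7 [ 0.04  0.43  0.49  2.08 -0.31  0.7   1.66]
```

Call:
{"fn": "step_arm", "kwargs": {"jaw": [1,1,1,1,1,1,1,1,1,1,1,1], "offset": [[0,0,0],[0,0,0],[0,0,0],[0,0,0],[0,0,2],[0,0,5],[0,0,9],[2,-1,12],[5,-2,13.5],[8,-3,13.5],[12.2,-4.1,13.5],[12.2,-4.1,13.5]], "roll": [0,0,0,0,0,0,-7,-14,-21,-28,-35,-42]}}

```text
clock: 6.95
eef_pos: [561.9, -284.6, 219.3]
tool_rot: [0.005, 0.633, 0.774, -0.001]
ft_force: [0.2, 2.5, -0.5]
opening: 88.9
```

Call:
{"fn": "step_arm", "kwargs": {"jaw": [1,1,1,1,1], "offset": [[0,0,0],[0,0,0],[0,0,0],[0,0,0],[0,0,0]], "roll": [-7,-14,-18,-18,-18]}}

```text
clock: 7.37
eef_pos: [561.9, -284.4, 219.1]
tool_rot: [0.004, 0.745, 0.667, -0.002]
ft_force: [-0.3, -0.1, 0.0]
opening: 91.7
```

```bash
python3 - <<'E'
from h import *
st();w=cap("wrist"); cv2.imwrite("pics/w3.png",w["bgr"]); np.savez("w3.npz",**w)
E
```

```text
7.37 [ 561.9 -284.4  219.1] jaw -6.32 f [-0.3 -0.1  0. ] t [-0.119  0.015  0.014] op 91.7 q7 [-0.14  0.54  0.81  1.62 -0.41  1.16  0.66]
```

View pics/w3.png

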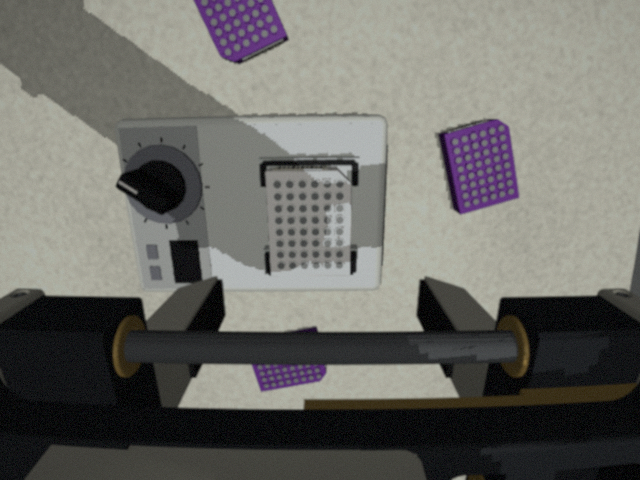

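The knob bar now lies at about (118,181) to (180,190), with the pointer end on the left. The plate spans (266..354, 166..274). I'll measure both from zoomed crops.

```bash
python3 - <<'E'
from h import *
w=dict(np.load("w3.npz")); crop(w,250,145,120,145,4.1,"w3p.png"); crop(w,105,130,110,100,6,"w3k.png")
E
```

```text
(no output)
```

View pics/w3p.png

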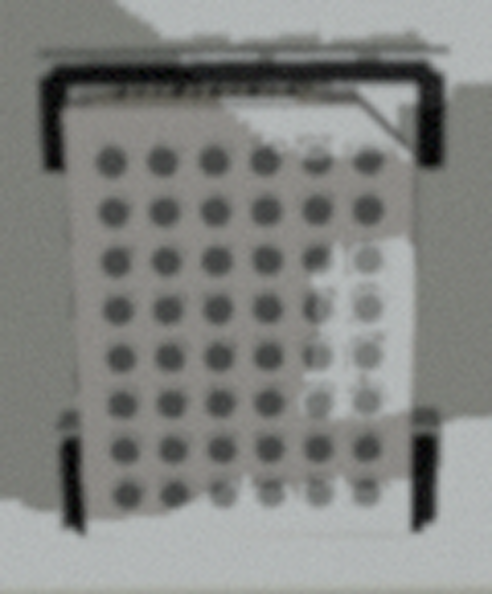

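View pics/w3k.png

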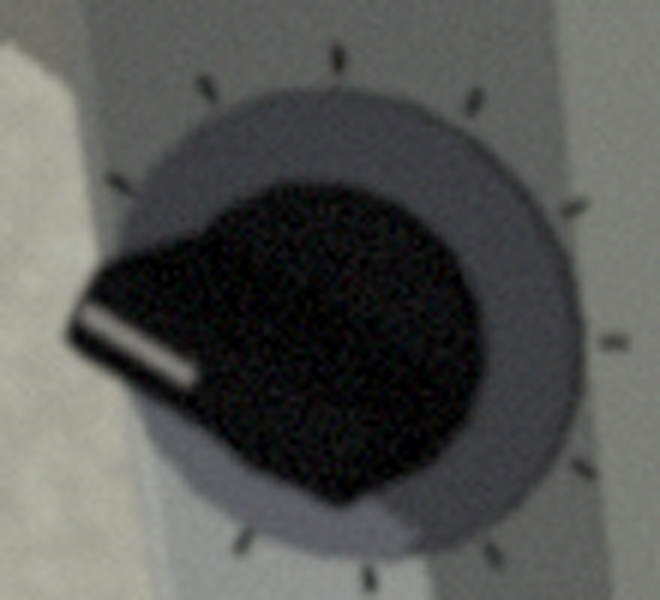

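```bash
python3 - <<'E'
from h import *
w=dict(np.load("w3.npz")); P=lambda x,y:(x/4.1+250,y/4.1+145); K=lambda x,y:(x/6+105,y/6+130)
ang=lambda a,b:np.degrees(np.arctan2(*(b-a)[1::-1]))
we=[onz(w,P(*q),111) for q in [(111,161),(369,160),(128,494),(367,492)]]
print("well centre",np.mean(we,0).round(1),"yaw",ang(we[0],we[1]),ang(we[2],we[3]),ang(we[2],we[0])-90,ang(we[3],we[1])-90, "span",np.linalg.norm(we[1]-we[0]),np.linalg.norm(we[2]-we[0]))
c=[onz(w,P(*q),111) for q in [(62,106),(413,530),(85,524),(413,155)]]
print("corners",[x.round(1) for x in c],"mid",((c[0]+c[1])/2).round(1), ang(c[2],c[0])-90,ang(c[1],c[3])-90,ang(c[2],c[1]))
a,b=onz(w,K(82,310),109),onz(w,K(195,380),109);print("pointer",a.round(1),b.round(1),ang(b,a))
E
```

```text
well centre [ 554.6 -281.6  111. ] yaw -6.190389104550382 -5.8996155202820955 -5.468686730729303 -5.762107878196318 span 45.434486355643784 63.37164151148813
corners [array([ 528. , -237.1,  111. ]), array([ 581.9, -324.2,  111. ]), array([ 520., -316.,  111.]), array([ 588.1, -252.5,  111. ])] mid [ 555.  -280.6  111. ] -5.75910877698567 -4.908133703290318 -7.563072231251848
pointer [ 418.2 -232.2  109. ] [ 430.3 -242.5  109. ] 139.59302866956932
```

The knob pointer lines up with the first dial tick, and the reaction moment confirmed the stop. Plate centre is (554.8,-281.4) with yaw about -5.9°. Descending to grasp.

Call:
{"fn": "step_arm", "kwargs": {"jaw": [1,1,1,1,1,1,1,1,1], "offset": [[-0.7,0.3,-1],[-0.7,0.3,-4],[-0.7,0.3,-7.5],[-0.7,0.3,-10],[-0.7,0.3,-12],[-0.7,0.3,-13.7],[-0.7,0.3,-13.7],[-0.7,0.3,-13.7],[-0.7,0.3,-13.7]], "roll": [0.4,0.4,0.4,0.4,0.4,0.4,0.4,0.4,0.4]}}

```text
clock: 8.17
eef_pos: [555.3, -282.0, 83.5]
tool_rot: [0.005, 0.742, 0.67, -0.001]
ft_force: [0.1, -0.2, 0.1]
opening: 91.8
```

```bash
python3 -c "from h import *;st()"
```

```text
8.17 [ 555.3 -282.    83.5] jaw -5.87 f [ 0.1 -0.2  0.1] t [-0.093  0.079  0.026] op 91.8 q7 [-0.08  0.66  0.71  1.78 -0.53  0.89  0.76]
```

Call:
{"fn": "step_arm", "kwargs": {"jaw": [0,0,0,0,0,0,0,0,0], "offset": [[0,0.1,-0.1],[0,0.1,-0.1],[0,0.1,-0.1],[0,0.1,-0.1],[0,0.1,-0.1],[0,0.1,-0.1],[0,0.1,-0.1],[0,0.1,-0.1],[0,0.1,-0.1]], "roll": [0,0,0,0,0,0,0,0,0]}}

```text
clock: 8.92
eef_pos: [555.4, -281.0, 82.7]
tool_rot: [0.005, 0.742, 0.67, -0.001]
ft_force: [-0.3, 1.0, 4.7]
opening: 61.8
```

```bash
python3 -c "from h import *;st()"
```

```text
8.92 [ 555.4 -281.    82.7] jaw -5.87 f [-0.3  1.   4.7] t [ 0.204  0.329 -0.027] op 61.8 q7 [-0.08  0.66  0.71  1.78 -0.53  0.89  0.76]
```

Call:
{"fn": "step_arm", "kwargs": {"jaw": [0,0,0,0,0,0,0,0,0,0], "offset": [[0,0,0.5],[0,0,1.5],[0,0,3],[0,0,5],[0,0,8],[0,0,11],[0,0,14],[0,0,17],[0,0,20],[0,0,20]], "roll": [0,0,0,0,0,0,0,0,0,0]}}

```text
clock: 9.75
eef_pos: [557.0, -283.3, 289.5]
tool_rot: [0.009, 0.743, 0.67, 0.0]
ft_force: [0.9, -1.1, 0.2]
opening: 61.7
```

```bash
python3 - <<'E'
from h import *
st();w=cap("wrist"); cv2.imwrite("pics/w4.png",w["bgr"]); np.savez("w4.npz",**w)
E
```

```text
9.75 [ 557.  -283.3  289.5] jaw -5.91 f [ 0.9 -1.1  0.2] t [-0.147  0.023 -0.063] op 61.7 q7 [-0.17  0.47  0.85  1.54 -0.36  1.28  0.62]
```

View pics/w4.png

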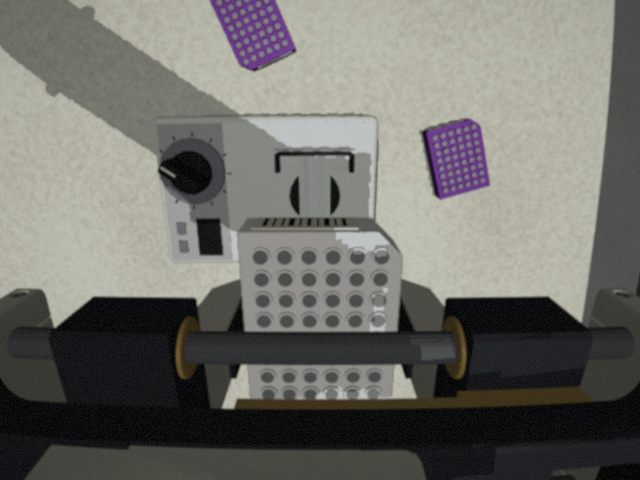

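The plate is held squarely, with its label bars at (315,222). The knob is still at its off tick. Now I'll carry the plate towards the reader.

Call:
{"fn": "step_arm", "kwargs": {"jaw": [0,0,0,0,0,0,0,0,0,0,0,0], "offset": [[0.3,1.5,0.5],[1,4.5,1.2],[1.8,8,2],[2.6,11.5,2.8],[3.4,15,3.5],[4.2,18.5,3.8],[5,22,4],[5.8,25.5,4],[6.6,29,4],[7.4,32,4],[8,34,4],[8,35,4]], "roll": [3,7,11,15,19,23,27,31,35,38,40,40]}}

```text
clock: 10.8
eef_pos: [636.5, 71.9, 325.4]
tool_rot: [0.006, 0.466, 0.885, 0.002]
ft_force: [0.2, -0.5, -0.3]
opening: 61.7
```

Call:
{"fn": "step_arm", "kwargs": {"jaw": [0,0,0,0,0,0,0,0,0,0,0,0], "offset": [[0.5,2.2,0],[1,5,0],[2,8,0],[3,11,0],[3.5,14,0],[4,17,0],[4.4,19.5,0],[4.4,21,0],[4.4,21.5,0],[4.4,21.5,0],[4.4,21.5,0],[4.4,21.5,0]], "roll": [3,6,10,14,18,20,20,20,20,20,20,20]}}

```text
clock: 11.8
eef_pos: [680.9, 284.2, 325.9]
tool_rot: [0.006, 0.306, 0.952, 0.003]
ft_force: [0.1, 0.0, 0.0]
opening: 61.5
```

```bash
python3 - <<'E'
from h import *
st();w=cap("wrist"); cv2.imwrite("pics/w5.png",w["bgr"]); np.savez("w5.npz",**w)
E
```

```text
11.8 [680.9 284.2 325.9] jaw 54.33 f [0.1 0.  0. ] t [-0.076 -0.007  0.017] op 61.5 q7 [-0.74  0.61  0.52  1.12 -0.29  1.47  0.68]
```

View pics/w5.png

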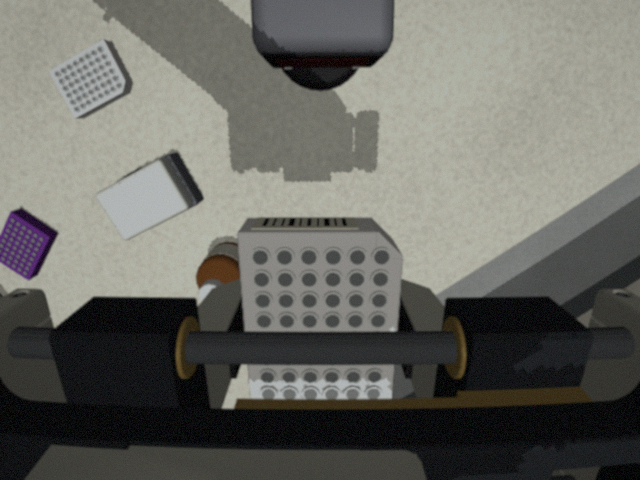

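The reader head is at columns 252–394 with its front edge near rows 55–66, and the plate is roughly in line with it. I'll zoom in.

```bash
python3 - <<'E'
from h import *
w=dict(np.load("w5.npz")); crop(w,235,0,180,110,4.4,"w5r.png")
s=cap("scene");t=cap("top");np.savez("s5.npz",**s);np.savez("t5.npz",**t)
crop(s,380,280,140,120,5,"s5.png");crop(t,90,190,140,100,5.5,"t5.png")
E
```

```text
(no output)
```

View pics/w5r.png

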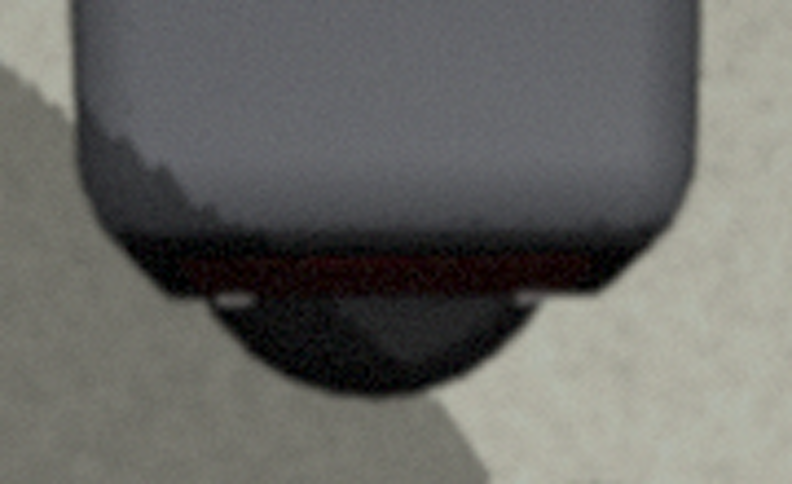

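View pics/s5.png

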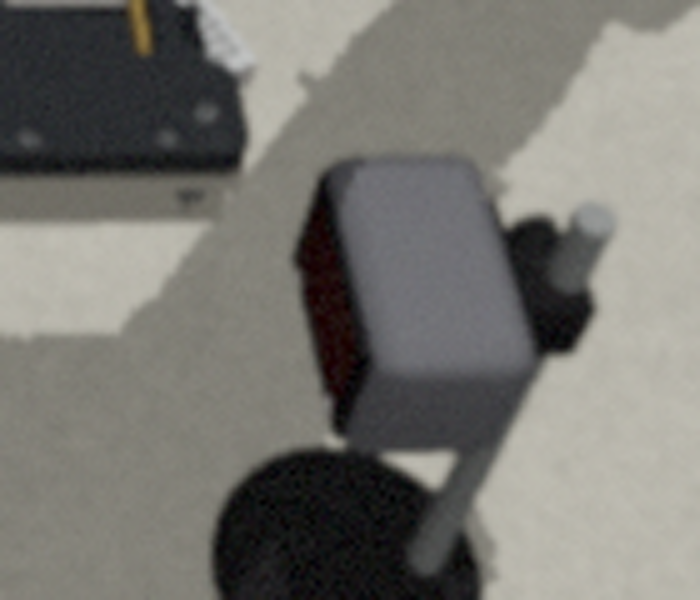

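View pics/t5.png

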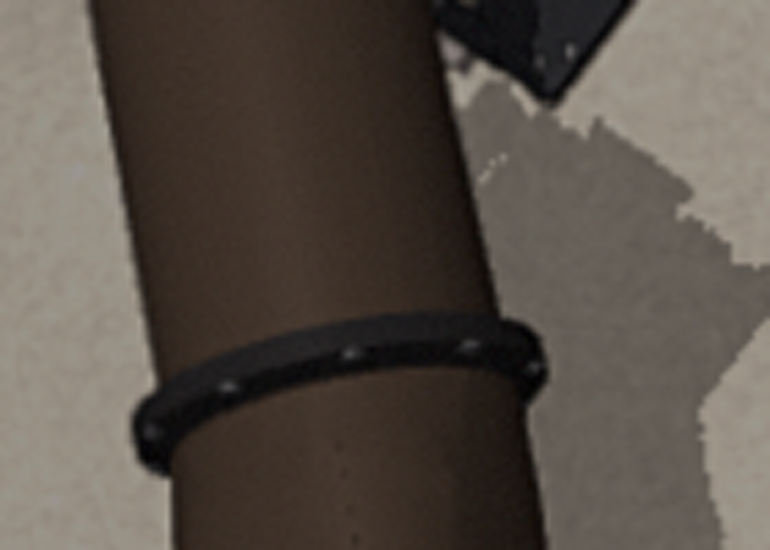

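```bash
python3 - <<'E'
from h import *
w=dict(np.load("w5.npz")); g=cv2.GaussianBlur(cv2.cvtColor(w["bgr"],cv2.COLOR_BGR2GRAY),(3,3),0).astype(float)
L=[];R=[]
for r in range(2,32):
    dl=np.gradient(g[r,240:275]); dr=np.gradient(g[r,375:415])
    def sub(d,k):
        y=np.abs(d); i=k
        a=y[i-1]-2*y[i]+y[i+1]; return i+(y[i-1]-y[i+1])/(2*a) if a else i
    i=int(np.argmin(dl[1:-1]))+1;L.append((240+sub(dl,i),r)); i=int(np.argmax(dr[1:-1]))+1;R.append((375+sub(dr,i),r))
L=np.array(L);R=np.array(R)
print("L",L[::6].round(1).tolist(),"R",R[::6].round(1).tolist())
def plane(P):
    f=cv2.fitLine(P.astype(np.float32),cv2.DIST_HUBER,0,0.01,0.01).ravel()
    a,b=[f[2:]+f[:2]*t for t in(-14,14)]
    n=np.cross(ray(w,a)[1],ray(w,b)[1]);return n/np.linalg.norm(n)
n1,n2=plane(L),plane(R)
d=np.cross(n1,n2);d/=np.linalg.norm(d); d*=np.sign(d[1]); print("d",d.round(3),"angle",np.degrees(np.arctan2(d[1],d[0])))
o=w["pose"][:3,3]
# horizontal perp
h=np.array([-d[1],d[0],0]);h/=np.linalg.norm(h)
# on plane n.(x-o)=0 at height dz: lateral s: n.(s*h+dz*z)=0 -> s=-dz*nz/(n.h)
k1=-n1[2]/(n1@h);k2=-n2[2]/(n2@h); dz=-86/abs(k1-k2); s=dz*(k1+k2)/2
print("cam",o.round(1),"z tangent",o[2]+dz,"lateral centre s",s, "point",(o+s*h).round(1))
for z in (165,167,170): print(z,[onz(w,(235+x/4.4,y/4.4),z).round(1) for x,y in [(170,295),(384,295),(600,295)]])
E
```

```text
L [[250.3, 2.0], [250.6, 8.0], [250.9, 14.0], [251.0, 20.0], [251.9, 26.0]] R [[393.9, 2.0], [393.8, 8.0], [393.6, 14.0], [393.3, 20.0], [393.3, 26.0]]
d [-0.82   0.572  0.026] angle 145.13022384863422
cam [612.9 330.6 483.3] z tangent 234.3262055898806 lateral centre s -4.3602752307841195 point [615.4 334.1 483.3]
165 [array([563.6, 323.8, 165. ]), array([586.3, 355.2, 165. ]), array([609. , 387.2, 165. ])]
167 [array([563.9, 323.9, 167. ]), array([586.4, 355.1, 167. ]), array([609. , 386.9, 167. ])]
170 [array([564.3, 323.9, 170. ]), array([586.7, 354.9, 170. ]), array([609. , 386.4, 170. ])]
```

```bash
python3 - <<'E'
from h import *
s=dict(np.load("s5.npz")); w=dict(np.load("w5.npz"))
a=np.radians(144.8); d=np.array([np.cos(a),np.sin(a),0]); h=np.array([d[1],-d[0],0]) # h toward +x+y
t=cap("top")
for zc in (198,202,206):
  W=np.array([586.6,354.5,zc]); print(zc)
  for nm,l,b,z in [("FNT",43,0,33),("FNB",43,0,-33),("FFT",-43,0,33),("FFB",-43,0,-33),("BNT",43,56,33),("BNB",43,56,-33),("BFT",-43,56,33),("winNT",30,0,20),("winNB",30,0,-20),("winFT",-30,0,20),("winFB",-30,0,-20)]:
    X=W+h*l+d*b+[0,0,z]; p=(proj(s,X)-[380,280])*5; q=(proj(t,X)-[110,210])*6; r=(proj(w,X)-[235,0])*4.4
    print(nm,p.round(),"top",q.round(),"wr",r.round())
E
```

```text
198
FNT [364. 387.] top [175.  72.] wr [688. 245.]
FNB [324. 484.] top [221. 106.] wr [618. 299.]
FFT [309. 165.] top [344. 195.] wr [ 86. 249.]
FFB [276. 268.] top [384. 224.] wr [145. 302.]
BNT [536. 383.] top [ 90. 187.] wr [ 701. -187.]
BNB [485. 480.] top [140. 216.] wr [626. -39.]
BFT [468. 162.] top [259. 312.] wr [  68. -184.]
winNT [347. 371.] top [209.  97.] wr [586. 257.]
winNB [323. 431.] top [236. 117.] wr [555. 290.]
winFT [310. 218.] top [327. 182.] wr [187. 260.]
winFB [289. 279.] top [351. 200.] wr [210. 292.]
202
FNT [366. 381.] top [172.  70.] wr [693. 241.]
FNB [326. 478.] top [218. 104.] wr [622. 296.]
FFT [311. 159.] top [342. 193.] wr [ 82. 245.]
FFB [277. 262.] top [381. 222.] wr [142. 300.]
BNT [539. 377.] top [ 87. 186.] wr [ 707. -199.]
BNB [488. 474.] top [137. 215.] wr [630. -46.]
BFT [471. 155.] top [256. 310.] wr [  63. -196.]
winNT [349. 365.] top [206.  95.] wr [589. 253.]
winNB [326. 425.] top [234. 115.] wr [558. 287.]
winFT [312. 211.] top [324. 180.] wr [184. 256.]
winFB [291. 273.] top [349. 198.] wr [208. 289.]
206
FNT [369. 374.] top [169.  68.] wr [699. 236.]
FNB [328. 473.] top [215. 102.] wr [625. 293.]
FFT [314. 152.] top [339. 191.] wr [ 77. 240.]
FFB [279. 256.] top [379. 220.] wr [139. 297.]
BNT [543. 370.] top [ 83. 184.] wr [ 713. -211.]
BNB [491. 469.] top [134. 213.] wr [633. -53.]
BFT [474. 148.] top [254. 309.] wr [  58. -208.]
winNT [352. 359.] top [203.  93.] wr [593. 249.]
winNB [328. 419.] top [231. 113.] wr [561. 284.]
winFT [314. 205.] top [322. 178.] wr [181. 252.]
winFB [293. 267.] top [346. 197.] wr [206. 287.]
```

```bash
python3 - <<'E'
from h import *
for n,(x0,y0,x1,y1) in [("s5",(430,305,470,375)),("w5",(250,40,400,80))]:
    c=dict(np.load(n+".npz"));b=cv2.GaussianBlur(c["bgr"],(3,3),0).astype(float)
    m=b[:,:,2]-(b[:,:,0]+b[:,:,1])/2
    v=m[y0:y1,x0:x1];print(n,np.percentile(v,[5,50,90,99]))
    k=(v>np.percentile(v,99)*0.5).astype(np.uint8)
    nl,lab,stt,cen=cv2.connectedComponentsWithStats(k);i=1+np.argmax(stt[1:,4]);print(stt[i],(cen[i]+[x0,y0]).round(1))
    cnt=max(cv2.findContours((lab==i).astype(np.uint8),0,2)[0],key=cv2.contourArea)
    q=cv2.approxPolyDP(cv2.convexHull(cnt),3,True)[:,0]+[x0,y0];print(q.tolist())
    vv=np.clip(v*8,0,255).astype(np.uint8);cv2.imwrite(f"pics/red_{n}.png",cv2.resize(np.hstack([vv,k*255]),None,fx=2.6 if n=="w5" else 8,fy=2.6 if n=="w5" else 8,interpolation=0))
E
```

```text
s5 [-3.     3.5    7.    20.505]
[ 10  17  11  37 230] [445.2 340.7]
[[443, 322], [450, 345], [448, 358], [440, 333]]
w5 [-3.5  1.   9.5 16. ]
[ 27  17  92  10 686] [323.1  61.6]
[[368, 59], [362, 65], [283, 66], [277, 60]]
```

View pics/red_s5.png

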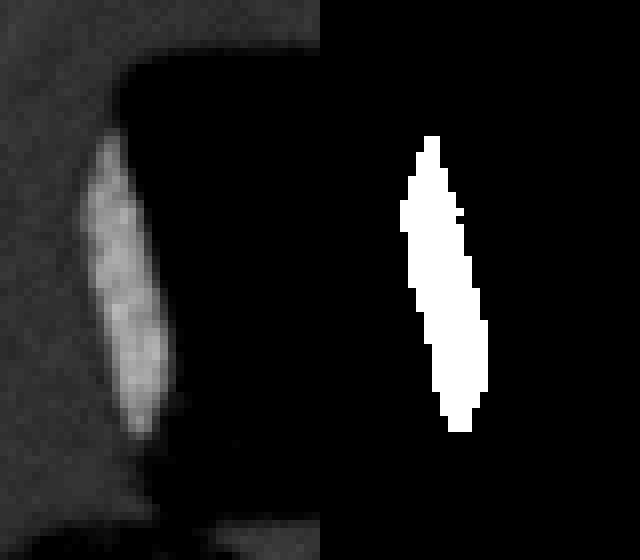

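View pics/red_w5.png

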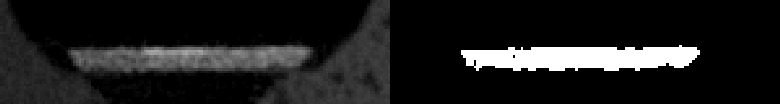

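```bash
python3 - <<'E'
from h import *
s=dict(np.load("s5.npz")); w=dict(np.load("w5.npz"))
print("centroids",tri([(s,(445.2,340.7)),(w,(323.1,61.6))]))
C=[]
for nm,a,b in [("FT",(443.2,321.5),(276.7,57.8)),("NT",(451,347),(368.8,57.2)),("NB",(448,359),(362,66.5)),("FB",(439.7,332),(283,67))]:
    X,r=tri([(s,a),(w,b)]);C.append(X);print(nm,X.round(1),np.round(r,1))
print("mean",np.mean(C,0).round(1))
a=np.radians(144.8); d=np.array([np.cos(a),np.sin(a),0]); h=np.array([d[1],-d[0],0])
for zc in (200,203,206,209):
  for off in (0,):
    W=np.array([586.6,354.5,zc]);
    print(zc,*[(nm,proj(s,W+h*l+[0,0,z]).round(1).tolist(),proj(w,W+h*l+[0,0,z]).round(1).tolist()) for nm,l,z in [("c",0,0),("FT",-30,20),("NT",30,20),("NB",30,-20),("FB",-30,-20)]])
E
```

```text
centroids (array([587.22037904, 354.70794741, 212.04630172]), [np.float64(0.7793970830557796), np.float64(0.7793970830559137)])
FT [569.3 330.5 225. ] [0.5 0.5]
NT [603.9 376.5 237.9] [0.5 0.5]
NB [603.9 377.4 200.9] [2.3 2.3]
FB [571.4 330.9 194.5] [1.2 1.2]
mean [587.1 353.8 214.6]
200 ('c', [443.5, 344.0], [322.4, 62.2]) ('FT', [442.2, 322.9], [277.1, 58.7]) ('NT', [449.6, 353.7], [368.5, 58.0]) ('NB', [444.9, 365.6], [361.5, 65.5]) ('FB', [438.0, 335.3], [282.5, 66.1])
203 ('c', [443.9, 343.1], [322.5, 61.6]) ('FT', [442.5, 321.9], [276.6, 58.0]) ('NT', [450.0, 352.7], [369.1, 57.4]) ('NB', [445.2, 364.7], [361.9, 65.0]) ('FB', [438.3, 334.4], [282.1, 65.6])
206 ('c', [444.2, 342.2], [322.5, 61.0]) ('FT', [442.8, 320.9], [276.1, 57.3]) ('NT', [450.4, 351.8], [369.7, 56.7]) ('NB', [445.6, 363.8], [362.4, 64.5]) ('FB', [438.6, 333.5], [281.8, 65.1])
209 ('c', [444.5, 341.3], [322.6, 60.4]) ('FT', [443.2, 320.0], [275.7, 56.7]) ('NT', [450.7, 350.9], [370.4, 56.0]) ('NB', [445.9, 363.0], [362.9, 64.0]) ('FB', [438.9, 332.6], [281.4, 64.6])
```

The window mask is clean, and the scene and wrist views triangulate to about (587,354.5). They disagree on height: about 204 from the wrist view, about 212 from the grazing scene view. I'll turn the wrist sideways for a steeper look at the window.

Call:
{"fn": "step_arm", "kwargs": {"jaw": [0,0,0,0,0,0,0,0,0,0,0,0], "offset": [[0.5,-0.3,0],[1,-0.7,-1],[2,-1.4,-2],[2.4,-1.7,-3],[2.4,-1.7,-4],[2.4,-1.7,-4],[2.4,-1.7,-4],[2.4,-1.7,-4],[2.4,-1.7,-4],[2.4,-1.7,-4],[2.4,-1.7,-4],[2.4,-1.7,-4]], "roll": [-4,-10,-17,-24,-31,-38,-45,-52,-59,-66,-70,-70]}}

```text
clock: 13.0
eef_pos: [704.7, 268.4, 285.8]
tool_rot: [0.007, 0.797, 0.603, -0.001]
ft_force: [0.1, 0.1, -1.5]
opening: 62.0
```

Call:
{"fn": "step_arm", "kwargs": {"jaw": [0,0,0,0], "offset": [[0,0,0],[0,0,0],[0,0,0],[0,0,0]], "roll": [-6,-12,-14,-14]}}

```text
clock: 13.33
eef_pos: [704.8, 268.1, 285.8]
tool_rot: [0.007, 0.865, 0.502, -0.002]
ft_force: [0.1, -0.1, -0.2]
opening: 61.8
```

```bash
python3 - <<'E'
from h import *
st();w=cap("wrist"); cv2.imwrite("pics/w6.png",w["bgr"]); np.savez("w6.npz",**w)
E
```

```text
13.33 [704.8 268.1 285.8] jaw -29.75 f [ 0.1 -0.1 -0.2] t [-0.064  0.074  0.013] op 61.8 q7 [-0.84  0.74  0.86  1.14 -0.52  1.48 -0.6 ]
```

View pics/w6.png

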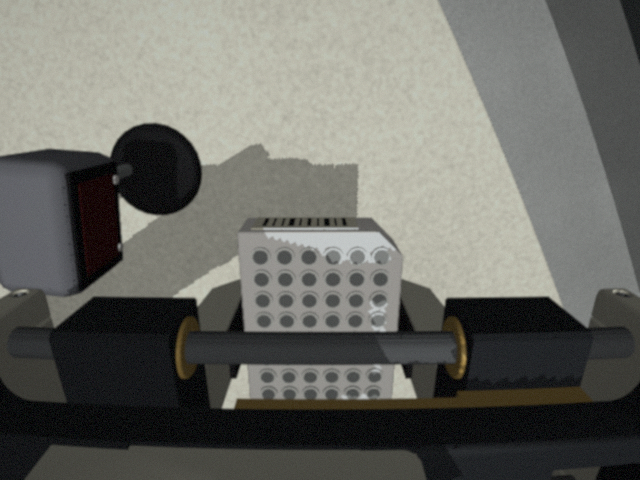

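The window is now seen steeply, as a red quad about (78..121, 167..283).

```bash
python3 - <<'E'
from h import *
w=dict(np.load("w6.npz"));b=cv2.GaussianBlur(w["bgr"],(3,3),0).astype(float)
x0,y0,x1,y1=60,140,135,305
v=(b[:,:,2]-(b[:,:,0]+b[:,:,1])/2)[y0:y1,x0:x1];print(np.percentile(v,[5,50,90,99]))
k=(v>np.percentile(v,99)*0.55).astype(np.uint8)
nl,lab,stt,cen=cv2.connectedComponentsWithStats(k);i=1+np.argmax(stt[1:,4]);print(stt[i],(cen[i]+[x0,y0]).round(1))
cnt=max(cv2.findContours((lab==i).astype(np.uint8),0,2)[0],key=cv2.contourArea)
print((cv2.approxPolyDP(cv2.convexHull(cnt),3,True)[:,0]+[x0,y0]).tolist())
big=cv2.resize(w["bgr"][y0:y1,x0:x1],None,fx=3.6,fy=3.6,interpolation=2);m=cv2.cvtColor(cv2.resize((lab==i).astype(np.uint8)*255,None,fx=3.6,fy=3.6,interpolation=0),8)
cv2.imwrite("pics/w6r.png",np.hstack([cv2.convertScaleAbs(big,alpha=1.8),m]))
E
```

```text
[-3.5  3.5 15.  19. ]
[  18   35   40  101 2963] [ 97.8 221.4]
[[111, 175], [117, 254], [88, 275], [78, 184]]
```

View pics/w6r.png

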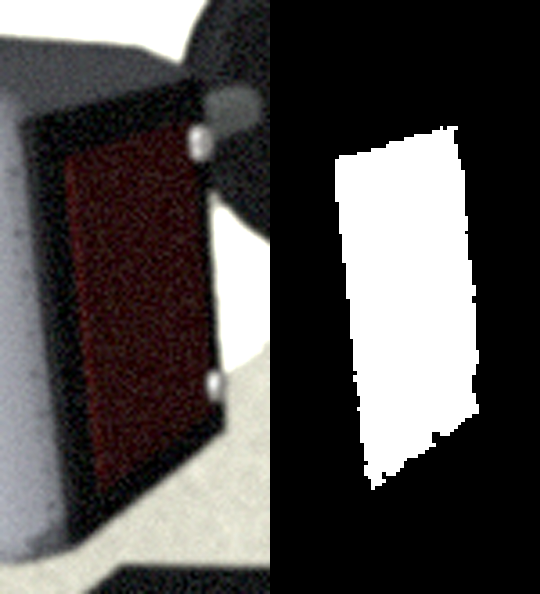

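```bash
python3 - <<'E'
from h import *
from scipy.optimize import least_squares
w6=dict(np.load("w6.npz")); w5=dict(np.load("w5.npz")); s=dict(np.load("s5.npz"))
o6=dict(NT=(78,184),NB=(112.3,174.5),FB=(118.6,255),FT=(88,276)); o5=dict(FT=(276.7,57.8),NT=(368.8,57.2),NB=(362,66.5),FB=(283,67))
for k in o6: print(k,*[np.round(q,1) for q in tri([(w6,o6[k]),(w5,o5[k])])])
lz=dict(FT=(-30,20),NT=(30,20),NB=(30,-20),FB=(-30,-20))
def pts(p):
    a=np.radians(p[3]);h=np.array([np.sin(a),-np.cos(a),0]);return {k:p[:3]+h*l+[0,0,z] for k,(l,z) in lz.items()}
def fit(use):
    f=lambda p:np.concatenate([(proj(c,pts(p)[k])-o[k]) for c,o in use for k in o])
    r=least_squares(f,[587,354,205,144.8]);return r.x.round(2),r.fun.round(1)
print("w6",*fit([(w6,o6)]));print("w5",*fit([(w5,o5)]));print("both",*fit([(w6,o6),(w5,o5)]))
p=fit([(w6,o6),(w5,o5)])[0]
print("scene pred",[(k,proj(s,v).round(1).tolist()) for k,v in pts(p).items()])
E
```

```text
NT [604.  377.4 231.6] [0.1 0.1]
NB [605.1 376.5 194.9] [0.1 0.1]
FB [572.4 329.1 196.4] [0.9 0.9]
FT [570.9 329.5 232.8] [0.6 0.6]
w6 [584.95 352.99 209.15 145.07] [ 0.   0.6 -0.1 -0.5 -0.1 -0.8  0.1  0.5]
w5 [586.85 354.48 201.79 144.76] [ 0.3  0.8  0.2  0.8 -0.1 -0.9 -0.6 -0.9]
both [587.55 353.14 212.37 144.86] [ 0.  -0.8  0.4 -1.9  0.1 -1.  -0.1  0.6 -2.4  0.8  1.4  0.6  0.6 -0.9
 -2.7 -0.7]
scene pred [('FT', [442.5, 318.6]), ('NT', [450.2, 349.5]), ('NB', [445.4, 361.7]), ('FB', [438.3, 331.3])]
```

```bash
python3 - <<'E'
from h import *
w6=dict(np.load("w6.npz")); w5=dict(np.load("w5.npz")); s=dict(np.load("s5.npz"))
def c4(c,q): # diagonal intersection centre
    (a,b,e,f)=[np.array([*x,1.]) for x in q]; p=np.cross(np.cross(a,e),np.cross(b,f)); return p[:2]/p[2]
c6=c4(w6,[(78,184),(112.3,174.5),(118.6,255),(88,276)]);c5=c4(w5,[(276.7,57.8),(368.8,57.2),(362,66.5),(283,67)]);cs=c4(s,[(443.2,321.5),(451,347),(448,359),(439.7,332)])
print(c6,c5,cs)
print("w6+s",tri([(w6,c6),(s,cs)]));print("w6+w5",tri([(w6,c6),(w5,c5)]));print("all",tri([(w6,c6),(w5,c5),(s,cs)]))
# plate in hand: end top corners in w6, TCP height
st()
E
python3 - <<'E'
import sys; sys.path.insert(0,'.')
from h import *
w=dict(np.load("w6.npz"));w["bgr"]=w["bgr"]; import os; os.chdir("."); crop(w,225,205,190,110,4.1,"w6p.png")
E
```

```text
[100.57438336 223.47736992] [322.57893706  62.47932887] [445.53552239 339.74626866]
w6+s (array([582.18072442, 352.82801434, 206.28181256]), [np.float64(0.7458474992367052), np.float64(0.7458474992367492)])
w6+w5 (array([588.1311509 , 352.92103025, 213.7780608 ]), [np.float64(0.4014373286837617), np.float64(0.401437328683725)])
all (array([587.12330706, 353.5920429 , 213.16717398]), [np.float64(1.1498900294421117), np.float64(0.9470141159099099), np.float64(1.861466345050769)])
13.38 [704.8 268.1 285.8] jaw -29.63 f [ 0.   0.2 -0.8] t [-0.1    0.131  0.014] op 61.8 q7 [-0.84  0.74  0.86  1.14 -0.52  1.48 -0.59]
```

View pics/w6p.png

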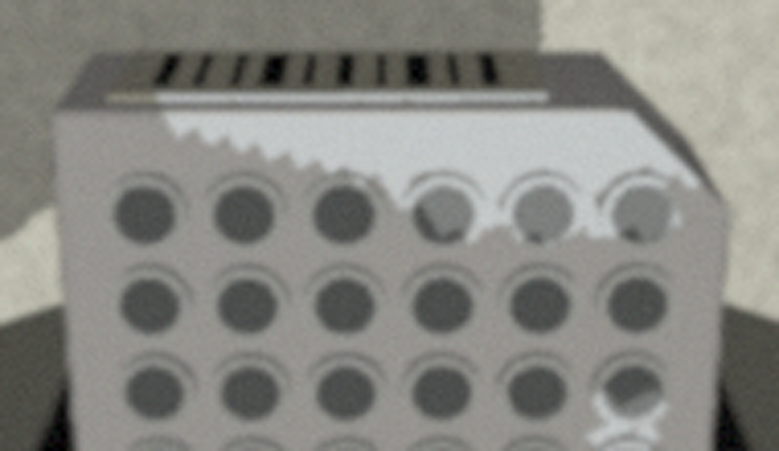

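```bash
python3 - <<'E'
from h import *
from scipy.spatial.transform import Rotation as Ro
w=dict(np.load("w6.npz")); tcp=np.array([704.8,268.1,285.8]); a=np.radians(-29.75)
y=np.array([np.cos(a),np.sin(a),0]);x=np.array([-np.sin(a),np.cos(a),0])  # plate +x ~ jaw y ; plate +y ~ tool x
P=lambda u,v:(225+u/4.1,205+v/4.1)
zt=tcp[2]+28.3
f=lambda uv,z:[round(float(q),1) for q in ((onz(w,P(*uv),z)-tcp)@y,(onz(w,P(*uv),z)-tcp)@x)]
print("cam rel",((w["pose"][:3,3]-tcp)@y).round(1),((w["pose"][:3,3]-tcp)@x).round(1),w["pose"][2,3]-tcp[2])
for nm,uv in [("corner-x+y",(55,110)),("cutstart",(635,110)),("w00",(144,214)),("w05",(641,214)),("w20",(155,392)),("w25",(634,392)),("cut low",(722,198))]: print(nm,f(uv,zt))
# bottom edge of end face z=zt-21
for nm,uv in [("bl",(97,54)),("br",(600,54))]: print(nm,f(uv,zt-21))
R=Ro.from_matrix(w["pose"][:3,:3]);print("cam tilt look",(-w["pose"][:3,2]).round(3))
E
```

```text
cam rel -1.4 82.2 157.37805547002176
corner-x+y [-29.9, 41.2]
cutstart [21.8, 41.0]
w00 [-22.5, 31.2]
w05 [22.9, 31.0]
w20 [-22.4, 13.1]
w25 [23.2, 12.8]
cut low [30.2, 32.5]
bl [-29.8, 40.5]
br [21.7, 40.3]
cam tilt look [-0.143 -0.273 -0.951]
```

Call:
{"fn": "step_arm", "kwargs": {"jaw": [0,0,0,0,0,0,0,0,0,0,0,0], "offset": [[0,0,0],[0,0,0],[0,0,0],[0,0,0],[0,0,0],[0,0,0],[0,0,0],[-0.5,0.3,0],[-1,0.8,0],[-1.5,1.2,0],[-1.9,1.6,0],[-1.9,1.6,0]], "roll": [4,10,17,24,31,38,45,52,59,66,73,78]}}

```text
clock: 14.38
eef_pos: [685.0, 285.3, 286.2]
tool_rot: [0.006, 0.35, 0.937, 0.004]
ft_force: [0.1, 0.0, -1.0]
opening: 61.5
```

Call:
{"fn": "step_arm", "kwargs": {"jaw": [0,0,0,0,0], "offset": [[0,0,0],[0,0,0],[0,0,0],[0,0,0],[0,0,0]], "roll": [4,6.5,6.5,6.5,6.5]}}

```text
clock: 14.8
eef_pos: [685.0, 285.1, 286.3]
tool_rot: [0.006, 0.296, 0.955, 0.004]
ft_force: [-0.6, 0.5, -0.2]
opening: 62.0
```

```bash
python3 - <<'E'
from h import *
st();w=cap("wrist"); cv2.imwrite("pics/w7.png",w["bgr"]); np.savez("w7.npz",**w); crop(w,235,0,180,110,4.4,"w7r.png")
E
```

```text
14.8 [685.  285.1 286.3] jaw 55.51 f [-0.6  0.5 -0.2] t [-0.055  0.005 -0.005] op 62.0 q7 [-0.73  0.63  0.51  1.18 -0.29  1.39  0.71]
```

View pics/w7r.png

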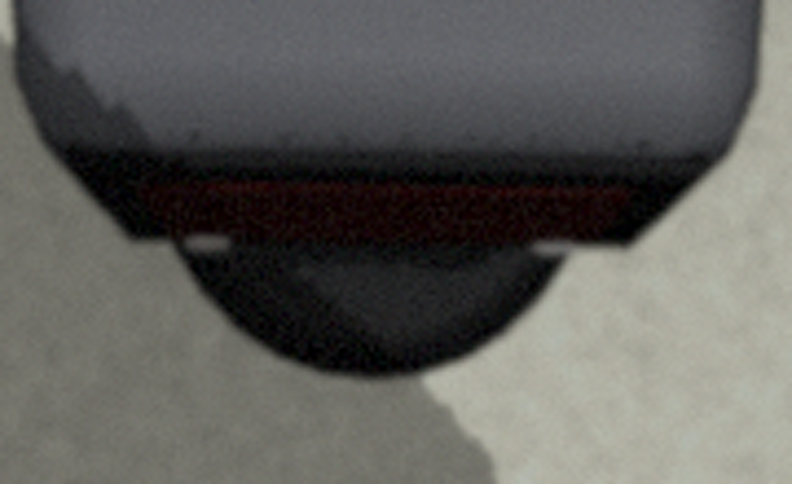

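```bash
python3 - <<'E'
from h import *
from scipy.optimize import least_squares
V={n:dict(np.load(n+".npz")) for n in("w5","w6","w7","s5")}
w=V["w7"];b=cv2.GaussianBlur(w["bgr"],(3,3),0).astype(float)
x0,y0,x1,y1=245,25,400,70
v=(b[:,:,2]-(b[:,:,0]+b[:,:,1])/2)[y0:y1,x0:x1]
k=(v>np.percentile(v,99)*0.5).astype(np.uint8)
nl,lab,stt,cen=cv2.connectedComponentsWithStats(k);i=1+np.argmax(stt[1:,4])
cnt=max(cv2.findContours((lab==i).astype(np.uint8),0,2)[0],key=cv2.contourArea)
print(stt[i],(cv2.approxPolyDP(cv2.convexHull(cnt),2.5,True)[:,0]+[x0,y0]).tolist())
xs=np.where(lab==i); 
for r in np.unique(xs[0]): c=xs[1][xs[0]==r]; print(r+y0,c.min()+x0,c.max()+x0,end=" | ")
E
```

```text
[  22   16  111   14 1252] [[377, 43], [369, 53], [274, 52], [267, 44], [282, 41]]
41 282 325 | 42 268 375 | 43 267 377 | 44 267 377 | 45 269 377 | 46 269 376 | 47 270 375 | 48 271 374 | 49 272 374 | 50 275 372 | 51 274 371 | 52 274 370 | 53 294 369 | 54 310 353 |
```

```bash
python3 - <<'E'
from h import *
from scipy.optimize import least_squares
V={n:dict(np.load(n+".npz")) for n in("w5","w6","w7","s5")}
O=dict(w6=dict(NT=(78,184),NB=(112.3,174.5),FB=(118.6,255),FT=(88,276)),w5=dict(FT=(276.7,57.8),NT=(368.8,57.2),NB=(362,66.5),FB=(283,67)),
 w7=dict(FT=(266.3,41.8),NT=(378,42.8),NB=(370,54),FB=(274,53)),s5=dict(FT=(443.2,321.5),NT=(451,347),NB=(448,359),FB=(439.7,332)))
S=dict(FT=(-1,1),NT=(1,1),NB=(1,-1),FB=(-1,-1))
def pts(p):
    a=np.radians(p[3]);h=np.array([np.sin(a),-np.cos(a),0]);return {k:p[:3]+h*l*p[4]+[0,0,z*p[5]] for k,(l,z) in S.items()}
def fit(use,fix=False):
    f=lambda p:np.concatenate([(proj(V[c],pts([*p[:4],30,20] if fix else p)[k])-O[c][k]) for c in use for k in S])
    r=least_squares(f,[587,354,208,144.8,30,20],loss="soft_l1");J=r.jac;n=4 if fix else 6
    return r.x.round(1)[:n],"rms",np.sqrt((f(r.x)**2).mean()).round(2)
for u in (["w5","w6","w7"],["w6","w7"],["w5","w6","w7","s5"]): print(u,fit(u),fit(u,True))
E
```

```text
['w5', 'w6', 'w7'] (array([587.9, 353.2, 213.4, 145.1,  29.2,  19.5]), 'rms', np.float64(0.76)) (array([587.6, 353.3, 212.2, 145. ]), 'rms', np.float64(1.14))
['w6', 'w7'] (array([587.9, 353.1, 213.5, 145.1,  29.4,  19.3]), 'rms', np.float64(0.61)) (array([587.7, 353.2, 212.6, 145.1]), 'rms', np.float64(0.95))
['w5', 'w6', 'w7', 's5'] (array([587.9, 353.2, 213.5, 145.1,  29.1,  19.4]), 'rms', np.float64(1.09)) (array([587.5, 353.3, 212.2, 145. ]), 'rms', np.float64(1.41))
```

The fits agree: window (587.7,353.2,212.5), facing yaw 145.0°. Descending to the final pose.

Call:
{"fn": "step_arm", "kwargs": {"jaw": [0,0,0,0,0,0,0,0,0,0], "offset": [[0.2,-0.1,-0.5],[0.2,-0.1,-2],[0.2,-0.1,-4],[0.2,-0.1,-6],[0.2,-0.1,-8],[0.2,-0.1,-9.2],[0.2,-0.1,-9.2],[0.2,-0.1,-9.2],[0.2,-0.1,-9.2],[0.2,-0.1,-9.2]], "roll": [-0.5,-0.5,-0.5,-0.5,-0.5,-0.5,-0.5,-0.5,-0.5,-0.5]}}

```text
clock: 15.68
eef_pos: [687.9, 284.3, 195.9]
tool_rot: [0.007, 0.301, 0.954, 0.005]
ft_force: [0.9, 0.0, -0.2]
opening: 62.0
```

```bash
python3 - <<'E'
from h import *
from scipy.spatial.transform import Rotation as Ro
st();o=env.observe();q=o["tool_rot"];R=Ro.from_quat([q[1],q[2],q[3],q[0]]).as_matrix();print("tool z",R[:,2].round(4),"x",R[:,0].round(3),"y",R[:,1].round(3))
w=cap("wrist");s=cap("scene"); cv2.imwrite("pics/w8.png",w["bgr"]);cv2.imwrite("pics/s8.png",s["bgr"]);np.savez("w8.npz",**w);np.savez("s8.npz",**s);crop(s,360,260,160,130,5,"s8c.png")
E
```

```text
15.68 [687.9 284.3 195.9] jaw 55.0 f [ 0.9  0.  -0.2] t [-0.009  0.049 -0.045] op 62.0 q7 [-0.73  0.68  0.49  1.32 -0.32  1.21  0.73]
tool z [ 0.0165  0.005  -0.9999] x [-0.819  0.574 -0.011] y [0.573 0.819 0.014]
```

View pics/w8.png

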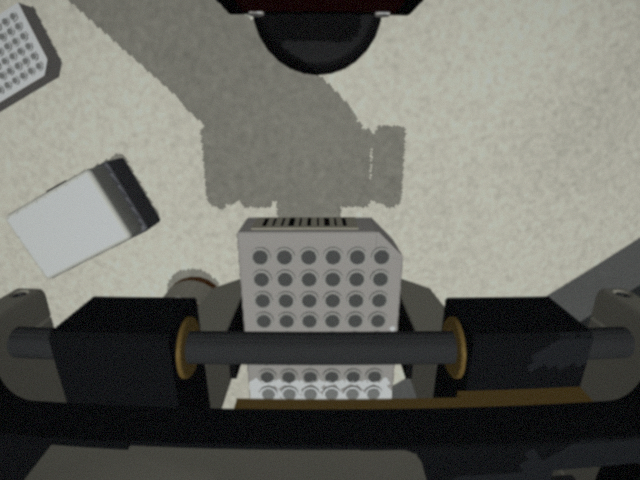

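View pics/s8c.png

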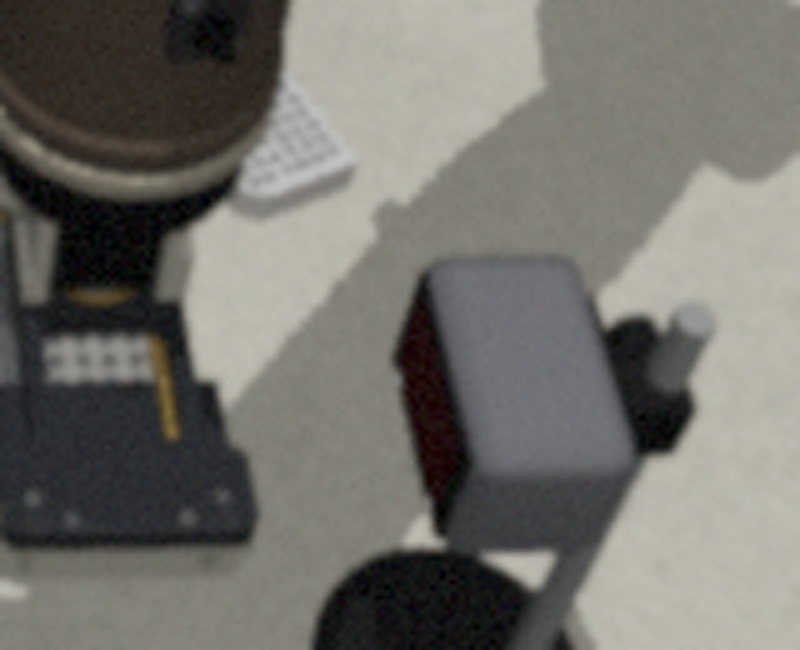

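View pics/s8.png

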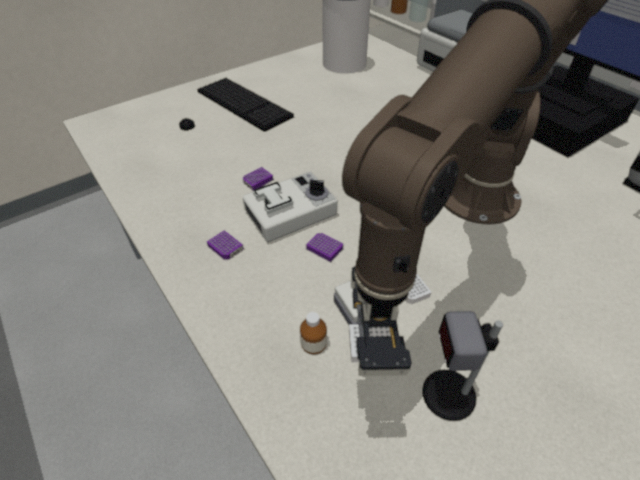

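Call:
{"fn": "step_arm", "kwargs": {"jaw": [0,0,0,0], "offset": [[-0.1,0,-0.1],[-0.1,0,-0.1],[-0.1,0,-0.1],[-0.1,0,-0.1]], "roll": [0,0,0,0]}}

```text
clock: 16.12
eef_pos: [686.6, 284.3, 194.7]
tool_rot: [0.007, 0.301, 0.954, 0.005]
ft_force: [-0.4, 0.3, -0.2]
opening: 61.8
```

```bash
python3 - <<'E'
from h import *
w=cap("wrist"); cv2.imwrite("pics/w9.png",w["bgr"]);st();o=env.observe();print(np.abs(o["qvel"]).max().round(4))
from scipy.spatial.transform import Rotation as Ro
q=o["tool_rot"];R=Ro.from_quat([q[1],q[2],q[3],q[0]]).as_matrix()
c=o["eef_pos"]-17.8*R[:,2]; l=c+41*R[:,0]; W=np.array([587.7,353.2,212.5]);a=np.radians(145);d=np.array([np.cos(a),np.sin(a),0]);h=np.array([d[1],-d[0],0])
print("label gap",(W-l)@d,"lat",(l-W)@h,"dz",l[2]-W[2],"tilt deg",np.degrees(np.arccos(-R[2,2])))
p8=cv2.imread("pics/w8.png");print("plate shift in hand",cv2.phaseCorrelate(np.float32(p8[225:330,235:400,1]),np.float32(w["bgr"][225:330,235:400,1])))
E
```

```text
16.17 [686.6 284.3 194.6] jaw 55.01 f [-1.   1.5 -1. ] t [-0.076 -0.016 -0.029] op 61.5 q7 [-0.73  0.68  0.49  1.32 -0.32  1.2   0.73]
0.0019
label gap 79.37857067128536 lat 0.04520514179064625 dz -0.5038905501822057 tilt deg 0.9686581161807469
plate shift in hand ((-0.0165630584043015, 0.030644668651532925), 1.0219801367065053)
```

The label is 79 mm from the window, centred, at the window's height, level to about 1° and steady. Handing in.

```bash
python3 -c "
from h import *
print(workorder.close_job())"
```

```text
the job is handed in; nothing more can be done
None
```

The speed knob is at its off stop, and the labelled plate is held up in front of the reader. The job was handed in at about 16 s with the plate still gripped; no verdict is reported.

- **Knob:** I turned it anticlockwise about 0.75 rad until the reaction moment jumped to 0.77 N m. I then opened the gripper while it still pressed lightly against the stop. The next picture showed the pointer on the dial's first tick.
- **Plate:** I gripped it across its 62 mm width, lifted it straight up and carried it with the tool pointing down. At the last check the tool was 1.0° off vertical, the arm was nearly still, and the plate had not slipped in the grip.
- **Position at the reader:** by my measurements the label is 79.4 mm from the window, 0.0 mm off to the side and 0.5 mm below its centre. Its facing angle matches the window's fitted 145.0°.
- **Disagreement between views:** the window height came out between 202 and 214 mm depending on the camera views used. I took 212.5 mm from a joint fit of three wrist pictures, so the height could be off by a few millimetres. The label distance is surer, to about 2 mm.
- **Other items:** I did not touch the spare plate, bottle, tip box or purple look-alikes. In the last scene picture nothing appeared to have moved.

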